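# Tip the yellow sleeve box out of the packed row and stand it in the job tray

## Robot

A 6-joint arm with a two-finger parallel gripper is mounted at the origin on the work surface. World frame = base frame: x ahead of the robot, y to its left, z up, the work surface at z = 0. Lengths are in mm, angles in rad, forces in N, time in s.
With the tool pointing down it reaches from about 300 to 775 mm from the base axis. Payload 14.6 kg.
Tool frame: the origin (TCP) lies between the finger pads; the fingertips stand 19 mm ahead of it and the grasp point (between the pads) is the TCP; z points along the fingers, y is the line along which they close (so a half turn about z gives the same grasp; the last joint's range is limited). The gripper opens to 94 mm and grips with 3 to 60 N. Pads are 16 mm wide; open, the fingers measure 119 mm over their backs; the gripper's body (75 mm by 177 mm) begins 78 mm behind the grasp point.
Start: joints at [-1.409, 0.3, 1.521, -0, 1.321, -0.067], TCP at [124.739, -535.658, 224.446] pointing down, gripper open.
Joint ranges: [-3.03, 3.03], [-0.79, 2.21], [0.23, 2.52], [-1.04, 4.18], [0, 3.07], [-2.55, 2.55]. Speed limits (rad/s): [2.22, 2.22, 2.57, 3.14, 3.14, 3.14].

## Interface

Orientations are given as [roll, pitch, yaw] about the fixed x, y, z axes, in that order (R = Rz(yaw) Ry(pitch) Rx(roll)).
In Python, from cell import monitor, imaging, job, find_in, trace gives the robot as it stands. The module is installed in compiled form; this text tells all that it offers.
- The arm moves only by the tool arm_command, never from a script. Its argument "steps" is a list of rows, each a list of 5 numbers: the opening, from 0 (shut) to 1 (fully open), then the shift along the tool's x, y, z in mm, then the turn about the tool's z in degrees. In form: [[gripper, dx, dy, dz, turn], ...]. A call has 1 to 20 rows; each row is the pose to reach, as a shift and turn from the pose commanded when the call began, along the tool's axes at that moment; what a row does not reach only later rows make up. A row lasts 1/8 s, in which the tool goes at most 62.5 mm and 10.7 degrees, less where a joint would pass 70% of its speed; a pose out of reach is approached as far as the arm can. A call with a gripper value outside its range is refused whole. The fingers move at their own pace and stop on an object; "force" is the grip in N (left out, the last holds). Time passes only in rows, so rows that repeat a pose let the fingers close. It gives the time, the measured TCP pose, the force, the opening and the grip force at its end, in the units of the state.
- monitor.read_state(): the state, without advancing time (a new reading comes with each control period).
- imaging.camera(name): name is "scene" or "side" or "wrist"; returns a dict with "img" (480x640x3 uint8, red, green, blue), "mtx" (3x3 intrinsics, pixels), "D" ([k1, k2, p1, p2, k3] as OpenCV has them; the pictures are not rectified), "view" (4x4, takes a point from world to camera coordinates). Camera axes: x right, y down, z forward; pixel columns grow to the right and rows downward; lengths in mm; the calibration is good to about 2 mm. A picture is of the moment at which its call begins. There is no depth.
- job.sign_off(): hands the job in; it is judged then, once.
Trained networks look in a picture, given as the dict that the camera call returned (one of the last four; its "shot" number tells which), for a name from the list of things; names that differ only in an ending like _2 or _b are one class to them, and where a whole thing is asked for, a point or a joint stands for the part that bears it (a point fixed in the world has none). Each returns a list of dicts, best first, with "p" (0 to 1); they miss things now and then, are a little off and sometimes report something else, mostly with a low value. They report only what shows in the picture. A call takes as long as a camera call.
- find_in(picture, target): "rect" ([centre column, centre row, width, height] in pixels, round what is visible of it).
- trace(picture, target): "region" (480x640 bool, what is visible of it) and "rect" ([centre column, centre row, width, height] in pixels, round what is visible of it).
The state is a dict: "clock": time; "joints": joint angles; "qd": joint speeds; "effort": joint torques, N m; "eef_pos": TCP position; "eef_rot": TCP orientation; "wrist_force": force on the tool from outside, world axes, zero at the start; "moment": the same for the moment, N m; "finger_gap": finger opening in mm; "finger_force": force on a finger pad.
Only numpy, scipy, OpenCV 4.12 (cv2) and the standard library are available. Lean on these libraries where they do the work, as an engineer would, in place of code of your own. Each camera call takes 0.05 s, during which the arm holds its last target. There are 200 camera calls.

## Task

Fetch the yellow sleeve box for this job from the packed row under the shelf and light bar: take it by the loop on its lid, first tip its top out towards you, its foot still on the rack floor behind the lip, until the top is clear of the shelf above, then lift it out over the lip. Set it down gently, upright and fully home on the floor of the empty pocket in the job tray, and let go. Leave the other boxes standing in their places, and do not disturb the busbars or the loose reel.

Things in the scene. Friction and masses are not known exactly. Their poses are not given: they have to be found in the camera images.
- yellow_mid (a point): centre (half-way up, 80 mm above its underside) of the yellow sleeve box, the one to fetch: closed upright plastic box, 80 mm deep (x), 50 wide (y), 160 high (z) without the carrying loop on its lid, about 0.3 kg. x runs from its front to its back (the front faces out of the rack), y across, z up. It may stand in any of the five places of the row
- yellow_loop (a point): middle of the grip bar of the yellow box's carrying loop: a level bar running front to back, 36 mm long (x), 12 thick (y), 11 high (z), its lower face 17 mm above the lid, on two short feet. This point is 20 mm in front of and 102.5 mm above the box's centre. All boxes have the same loop; neighbouring loops are 51 mm apart. Axes as the box
- rack: grey steel rack, fixed, with five boxes in a tight row (pitch 51 mm along y, 1 mm gaps). Origin on the bench under the row's centre; x from open front to back, y along the row, z up. Box floor at z = 0.004, boxes at x = -0.040 to 0.040. Front lip at x = -0.048 to -0.044, top at z = 0.028. Back stop from x = 0.052, 40 mm high. Side cheeks 100 mm high, inner faces at y = +-0.130
- shelf_edge (a point): middle of the lower front edge of the steel tray shelf that overhangs the rear half of the row (rack frame x = 0, z = 0.184): 20 mm above the lids and 2 mm behind the rear end of the loop bars; its front upstand rises 40 mm from here. No room to lift a box straight up or draw it out level over the lip; tipped out 15 degrees, a box just clears it. Axes as the rack
- light_bar (a point): centre of the straight light bar fixed over the row: 26 mm (x) x 268 mm (y) x 20 mm (z), on brackets at its ends (20 mm wide, outside y = +-0.134, x up to 0.022, down to the shelf). Its front face is at x = -0.030 and its underside at z = 0.302 of the rack, 120 mm above the grip bars: an upright gripper over a loop would hit it, one leaning back towards the rack's front by 30 to 40 degrees passes. Axes as the rack
- pocket (a point): centre of the floor of the empty pocket in the aluminium job tray (fixed, 240 x 190 mm, rim 16 mm high). Four steel fences, rising 30 mm above this floor, enclose 92 mm (x) by 62 mm (y). The point lies 4 mm above the bench; x along the pocket, y across, z up
- red_mid (a point): centre (half-way up) of the red box, same make and size as the yellow one, stays in the rack
- green_mid (a point): centre (half-way up) of the green box, same make and size as the yellow one, stays in the rack
- blue_mid (a point): centre (half-way up) of the blue box, same make and size as the yellow one, stays in the rack
- black_mid (a point): centre (half-way up) of the black box, same make and size as the yellow one, stays in the rack
- busbar_a_mid (a point): copper busbar lying flat in the job tray along its x, nearer the pocket: 190 x 30 x 6 mm with a 45 mm upright leg at its -x end; point at the middle of the flat part, half-way through its thickness. Stays where it is
- busbar_b_mid (a point): copper busbar lying flat in the job tray along its x, farther from the pocket: 190 x 30 x 6 mm with a 45 mm upright leg at its -x end; point at the middle of the flat part, half-way through its thickness. Stays where it is
- reel_mid (a point): centre (half-way up) of a loose green reel lying flat on the bench, 90 mm across, 36 mm high. Stays where it is

How it is judged:
By the outcome, as a careful person would: the job done as asked, in the order asked, and still so for the second after the job is handed in, with the robot touching nothing.
It also fails if it takes over 42 s, if anything falls off the work surface, if the arm or the gripper's body presses on something with over 40 N, if the wrist force passes 120 N, or if a joint passes its speed limit or range.

## Working session

There is one attempt and no reset: what is moved stays moved. The work goes in short steps, Python scripts to look and compute and a tool call to move; the robot and the scene stay as the last step left them, time stands still between calls to the robot, and variables do not carry over. Pictures are saved under pics/ and viewed, at most 10 in all, crops included, and the job is handed in when it is done.

Besides the shell and the picture viewer there is one more tool, called after "Call:" by a JSON object that holds its "api" and its "payload", one argument or row to a line. arm_command: Moves the arm, as the interface text tells. Its arguments: {"type":"object","properties":{"steps":{"type":"array","items":{"type":"array","items":{"type":"number"}}},"force":{"type":"number"}},"required":["steps"]}

```bash
mkdir -p pics; ls; cat > h.py <<'E'
import numpy as np,cv2
from cell import monitor,imaging,job,find_in,trace
def save(p,n): cv2.imwrite('pics/'+n,p['img'][:,:,::-1])
def ray(p,uv):
    q=cv2.undistortPoints(np.array(uv,float).reshape(1,1,2),p['mtx'],np.array(p['D'],float)).ravel()
    V=np.array(p['view']);R,t=V[:3,:3],V[:3,3]
    d=R.T@np.r_[q,1];return -R.T@t,d/np.linalg.norm(d)
def tri(rs):
    A=0;b=0
    for o,d in rs:
        P=np.eye(3)-np.outer(d,d);A=A+P;b=b+P@o
    x=np.linalg.solve(A,b);return x,[np.linalg.norm((np.eye(3)-np.outer(d,d))@(x-o)) for o,d in rs]
def proj(p,X):
    V=np.array(p['view']);X=np.array(X,float).reshape(-1,3)
    return cv2.projectPoints(X,cv2.Rodrigues(V[:3,:3])[0],V[:3,3],p['mtx'],np.array(p['D'],float))[0].reshape(-1,2)
E
python3 - <<'E'
from h import *
print(monitor.read_state())
for n in ['scene','side','wrist']:
    p=imaging.camera(n);save(p,n+'0.png')
    V=np.array(p['view']);print(n,(-V[:3,:3].T@V[:3,3]).round(),V[2,:3].round(2))
    for t in ['yellow_mid','yellow_loop','pocket','shelf_edge','light_bar','rack','red_mid','green_mid','blue_mid','black_mid','busbar_a_mid','reel_mid']:
        print(t,[(np.round(d['rect']).tolist(),round(d['p'],2)) for d in find_in(p,t)[:3]])
E
```

```text
pics
{'clock': 0.0, 'joints': array([-1.40860644e+00,  3.00456467e-01,  1.52157441e+00, -1.17275463e-06,
        1.32070614e+00, -6.66060582e-02]), 'qd': array([ 3.88590531e-04, -9.24930310e-04,  1.81352660e-04, -3.53424617e-04,
       -1.68604751e-03, -3.50796473e-05]), 'effort': array([-1.50225183e-03, -5.31809664e+01, -3.52739096e+01,  7.07448344e-02,
        2.45594530e-02, -6.55714962e-05]), 'eef_pos': array([ 124.69751797, -535.43110257,  223.89716901]), 'eef_rot': array([-3.14045076e+00, -7.50314964e-05,  2.28796198e-01]), 'wrist_force': array([0.29159436, 1.01675165, 0.48547233]), 'moment': array([-0.05931374,  0.00521882, -0.04653413]), 'finger_force': 0.0, 'finger_gap': 94.1250563610702}
scene [ 880. -247. 1288.] [-0.29  0.17 -0.94]
yellow_mid [([369.0, 273.0, 34.0, 50.0], 0.94), ([427.0, 242.0, 169.0, 194.0], 0.26)]
yellow_loop [([365.0, 273.0, 32.0, 50.0], 0.65)]
pocket [([231.0, 290.0, 108.0, 119.0], 0.7)]
shelf_edge [([428.0, 239.0, 169.0, 196.0], 0.8)]
light_bar [([414.0, 208.0, 19.0, 15.0], 0.63), ([428.0, 239.0, 168.0, 198.0], 0.56)]
rack [([429.0, 239.0, 167.0, 196.
[... 615 characters left out ...]
, 0.32)]
shelf_edge [([243.0, 185.0, 162.0, 137.0], 0.66)]
light_bar [([241.0, 188.0, 161.0, 135.0], 0.65)]
rack [([242.0, 186.0, 162.0, 137.0], 0.55)]
red_mid [([260.0, 222.0, 32.0, 47.0], 0.64)]
green_mid [([234.0, 223.0, 36.0, 46.0], 0.92), ([305.0, 219.0, 29.0, 49.0], 0.3)]
blue_mid [([282.0, 221.0, 27.0, 45.0], 0.64)]
black_mid [([211.0, 224.0, 34.0, 47.0], 0.61)]
busbar_a_mid [([423.0, 335.0, 48.0, 87.0], 0.64), ([211.0, 224.0, 41.0, 46.0], 0.55)]
reel_mid [([307.0, 316.0, 46.0, 43.0], 0.78)]
wrist [ 205. -518.  385.] [-0.27 -0.06 -0.96]
yellow_mid []
yellow_loop []
pocket []
shelf_edge []
light_bar []
rack []
red_mid []
green_mid []
blue_mid []
black_mid []
busbar_a_mid []
reel_mid []
```

View pics/scene0.png

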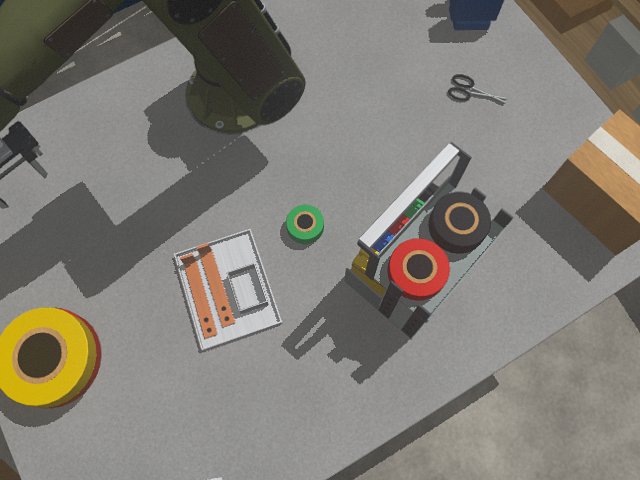

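View pics/side0.png

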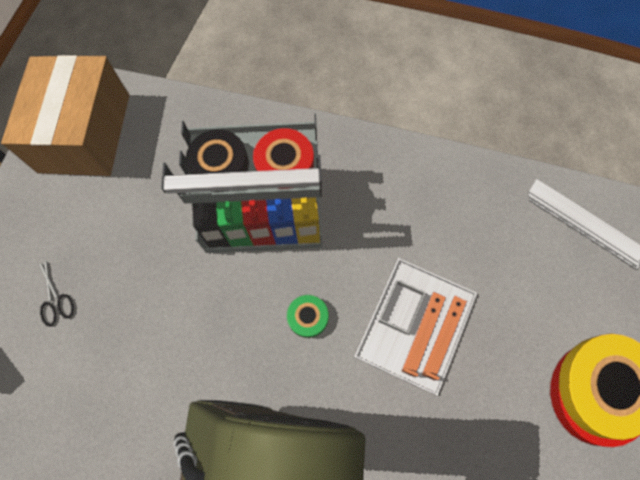

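```bash
python3 - <<'E'
from h import *
def crop(n,x,y,w,h,s): return cv2.resize(cv2.imread(f'pics/{n}0.png')[y:y+h,x:x+w],None,fx=s,fy=s,interpolation=cv2.INTER_CUBIC)
a=crop('scene',340,135,130,200,3);b=crop('side',160,115,170,200,2.35)
b=cv2.resize(b,(400,470));b=cv2.copyMakeBorder(b,0,130,0,0,0)
a=cv2.copyMakeBorder(a,0,0,0,10,0);cv2.imwrite('pics/c1.png',np.hstack([a,b]))
a=crop('scene',165,225,130,130,3);b=crop('side',350,250,130,150,3);a=cv2.copyMakeBorder(a,0,60,0,10,0)
cv2.imwrite('pics/c2.png',np.hstack([a,b]))
E
```

```text
(no output)
```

View pics/c1.png

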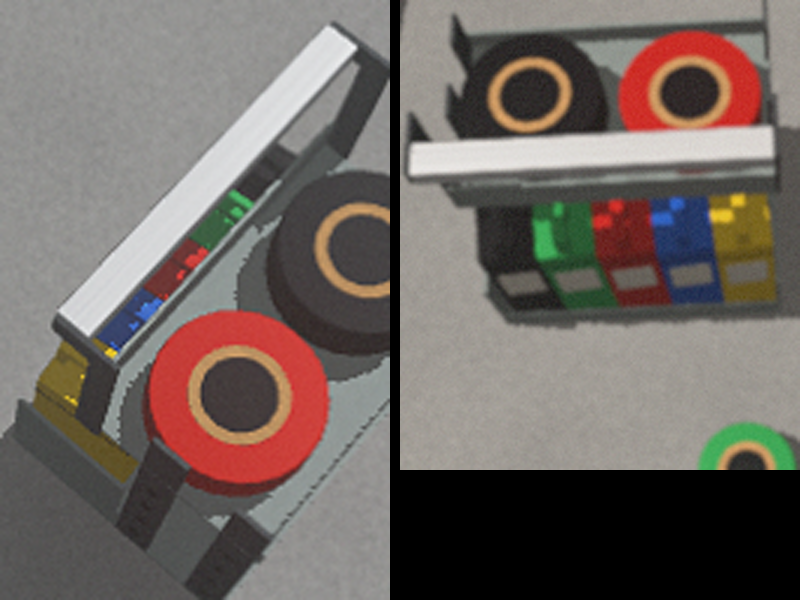

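View pics/c2.png

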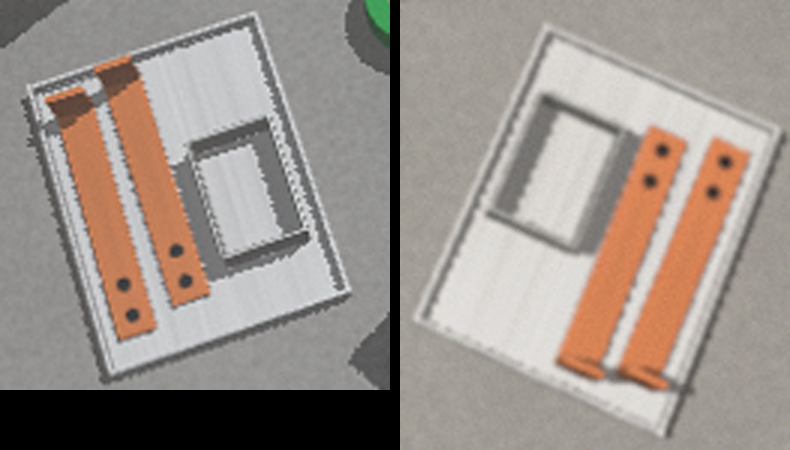

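Call:
{"api": "arm_command", "payload": {
  "steps": [
    [1, 0, 60, 0, 0],
    [1, 0, 120, 0, 0],
    [1, 0, 180, 0, 0],
    [1, 0, 240, 0, 0],
    [1, 0, 300, 0, 0],
    [1, 0, 360, 0, 0],
    [1, 0, 420, 0, 0]
  ]
}}

```text
clock: 2.82
eef_pos: [190.2, -816.8, 194.2]
eef_rot: [3.117, -0.001, 0.229]
wrist_force: [1.0, -0.2, -0.7]
finger_gap: 93.9
finger_force: 0.0
```

Call:
{"api": "arm_command", "payload": {
  "steps": [
    [1, 0, 0, 0, 0],
    [1, 0, 0, 0, 0]
  ]
}}

```text
clock: 3.08
eef_pos: [190.5, -818.4, 207.8]
eef_rot: [3.098, 0.0, 0.229]
wrist_force: [-0.1, -1.2, 0.5]
finger_gap: 94.2
finger_force: 0.0
```

```bash
python3 - <<'E'
from h import *
s=monitor.read_state();print({k:np.round(s[k],4) for k in('clock','joints','eef_pos','eef_rot')})
E
```

```text
{'clock': np.float64(3.075), 'joints': array([-1.3862e+00,  1.1235e+00,  2.3460e-01,  1.7000e-03,  1.7400e+00,
       -4.3900e-02]), 'eef_pos': array([ 190.5019, -818.4081,  207.7824]), 'eef_rot': array([3.098e+00, 2.000e-04, 2.289e-01])}
```

Call:
{"api": "arm_command", "payload": {
  "steps": [
    [1, 0, 60, 0, 0],
    [1, 0, 120, 0, 0],
    [1, 0, 180, 0, 0],
    [1, 0, 240, 0, 0]
  ]
}}

```text
clock: 3.58
eef_pos: [194.7, -836.4, 176.0]
eef_rot: [3.059, 0.0, 0.229]
wrist_force: [0.5, -0.3, -0.3]
finger_gap: 93.9
finger_force: 0.0
```

Call:
{"api": "arm_command", "payload": {
  "steps": [
    [1, 0, 0, 0, 0]
  ]
}}

```text
clock: 3.7
eef_pos: [194.7, -836.3, 175.2]
eef_rot: [3.06, -0.0, 0.229]
wrist_force: [0.3, -0.2, 0.7]
finger_gap: 93.9
finger_force: 0.0
```

```bash
python3 - <<'E'
from h import *
s=monitor.read_state();print({k:np.round(s[k],4) for k in('clock','joints','eef_pos','eef_rot')})
E
```

```text
{'clock': np.float64(3.7), 'joints': array([-1.3858,  1.1632,  0.2348,  0.0036,  1.6618, -0.0433]), 'eef_pos': array([ 194.6759, -836.3261,  175.1815]), 'eef_rot': array([ 3.0598, -0.    ,  0.2288])}
```

Call:
{"api": "arm_command", "payload": {
  "steps": [
    [1, 0, -60, 0, 0],
    [1, 0, -100, 0, 0],
    [1, 0, -100, 0, 0]
  ]
}}

```text
clock: 4.08
eef_pos: [172.5, -741.4, 168.3]
eef_rot: [3.058, 0.0, 0.229]
wrist_force: [-0.3, -1.4, 1.2]
finger_gap: 94.0
finger_force: 0.0
```

```bash
python3 - <<'E'
from h import *
s=monitor.read_state();print({k:np.round(s[k],4) for k in('clock','joints','eef_pos','eef_rot')})
E
```

```text
{'clock': np.float64(4.075), 'joints': array([-1.3917,  0.7901,  0.9156,  0.0042,  1.3523, -0.0503]), 'eef_pos': array([ 172.487 , -741.418 ,  168.2616]), 'eef_rot': array([3.0579e+00, 1.0000e-04, 2.2870e-01])}
```

```bash
cat > m.py <<'E'
from h import *
from scipy.optimize import least_squares
import pickle
ps={n:imaging.camera(n) for n in('scene','side')}
pickle.dump(ps,open('cams.pkl','wb'))
def pl(p,uv,z):
    o,d=ray(p,uv);return (o+d*(z-o[2])/d[2])[:2]
S=lambda l,ox,oy,k=3:[(u/k+ox,v/k+oy) for u,v in l]
fs=S([(190,145),(270,120),(308,238),(225,262)],165,225); fd=S([(145,97),(235,130),(180,250),(87,213)],350,250)
rs=S([(28,88),(257,14),(350,293),(107,380)],165,225); rd=S([(145,27),(382,130),(267,435),(17,320)],350,250)
bs=S([(62,318),(330,28),(356,45),(95,340)],340,135); bd=S([(10,147),(372,128),(374,163),(8,178)],160,115,2.352)
for nm,a,z in(('fence s',(ps['scene'],fs),34),('fence d',(ps['side'],fd),34),('rim s',(ps['scene'],rs),16),('rim d',(ps['side'],rd),16),('bar s',(ps['scene'],bs),322),('bar d',(ps['side'],bd),322),('bar d',(ps['side'],bd),302)):
    P=np.array([pl(a[0],u,z) for u in a[1]]);E=np.roll(P,-1,0)-P
    print(nm,P.round().tolist(),P.mean(0).round(1),np.linalg.norm(E,axis=1).round(),np.degrees(np.arctan2(E[:,1],E[:,0])).round(1))
E
python3 m.py
```

```text
fence s [[453.0, -243.0], [466.0, -181.0], [562.0, -200.0], [547.0, -262.0]] [ 507.2 -221.4] [64. 98. 64. 96.] [  77.9  -11.4 -103.7  168.3]
fence d [[550.0, -201.0], [542.0, -269.0], [448.0, -248.0], [458.0, -178.0]] [ 499.4 -223.8] [69. 96. 70. 95.] [-96.5 167.2  82.3 -13.6]
rim s [[341.0, -332.0], [377.0, -147.0], [611.0, -192.0], [577.0, -380.0]] [ 476.5 -262.8] [189. 238. 191. 241.] [  78.8  -11.  -100.2  168.4]
rim d [[607.0, -191.0], [573.0, -378.0], [340.0, -335.0], [375.0, -148.0]] [ 473.8 -263.1] [190. 237. 190. 237.] [-100.3  169.7   79.5  -10.4]
bar s [[618.0, -11.0], [537.0, 243.0], [556.0, 250.0], [640.0, -1.0]] [587.6 120.2] [266.  20. 265.  24.] [ 107.7   21.8  -71.5 -156.2]
bar d [[554.0, 251.0], [634.0, -3.0], [607.0, -12.0], [530.0, 243.0]] [581.2 119.6] [266.  28. 266.  25.] [ -72.5 -162.2  106.8   17.7]
bar d [[561.0, 260.0], [643.0, -1.0], [616.0, -9.0], [537.0, 252.0]] [589.2 125.6] [273.  29. 273.  26.] [ -72.5 -162.2  106.8   17.7]
```

```bash
cat >> h.py <<'E'
from scipy.spatial.transform import Rotation as Ro
from scipy.optimize import least_squares
def st():
    s=monitor.read_state();return s,Ro.from_euler('xyz',s['eef_rot'])
def rep(extra=()):
    """state, tilt vector, tool y axis, shifts to world points"""
    s,R=st();M=R.as_matrix()
    print('t',round(float(s['clock']),2),'p',s['eef_pos'].round(1),'q',s['joints'].round(2),'F',s['wrist_force'].round(1))
    print('z',M[:,2].round(3),'tilt',np.degrees(np.arccos(-M[2,2])).round(1),'az',np.degrees(np.arctan2(M[1,2],M[0,2])).round(1),'y',M[:,1].round(3),'x',M[:,0].round(3))
    for w in extra: print(w,'->',(R.inv().apply(np.array(w,float)-s['eef_pos'])).round(1))
E
python3 - <<'E'
from h import *
D=np.array([[.3005,1.5216,1.3207,549.76,223.9],[1.1235,.2346,1.74,840.3,207.8],[1.1632,.2348,1.6618,858.6,175.2],[.7901,.9156,1.3523,761.2,168.3]])
def f(v,D=D):
    a,h,A,B,T=v;q2,q23,q=D[:,0],D[:,0]+D[:,1],D[:,:3].sum(1)
    return np.r_[a+A*np.sin(q2)+B*np.sin(q23)+T*np.sin(q)-D[:,3],h+A*np.cos(q2)+B*np.cos(q23)+T*np.cos(q)-D[:,4]]
r=least_squares(f,[0,350,400,400,250]);print(r.x.round(1),r.fun.round(1))
rep([(172,-741,450),(707,330,450)])
E
```

```text
[-62.7  32.9 463.2 490.8 127.4] [-0.1 -0.  -2.1  2.2  2.   1.8 -1.3 -2.4]
t 4.17 p [ 171.9 -737.5  165.4] q [-1.39  0.79  0.93  0.    1.35 -0.05] F [ 0.3 -1.1  0.7]
z [ 0.017 -0.072 -0.997] tilt 4.3 az -76.6 y [ 0.226 -0.971  0.074] x [0.974 0.227 0.   ]
(172, -741, 450) -> [  -0.6   24.5 -283.5]
(707, 330, 450) -> [ 763.5 -894.6 -351.8]
```

Call:
{"api": "arm_command", "payload": {
  "steps": [
    [1, 38, -45, -22, -9],
    [1, 76, -90, -44, -18],
    [1, 114, -134, -66, -28],
    [1, 152, -179, -88, -37],
    [1, 190, -224, -110, -46],
    [1, 228, -269, -132, -55],
    [1, 266, -313, -154, -64],
    [1, 304, -358, -176, -74],
    [1, 342, -403, -198, -83],
    [1, 380, -447, -220, -92],
    [1, 418, -492, -240, -101],
    [1, 456, -537, -260, -110],
    [1, 494, -582, -280, -120],
    [1, 532, -626, -298, -129],
    [1, 570, -671, -310, -138],
    [1, 608, -716, -320, -147],
    [1, 646, -761, -330, -156],
    [1, 684, -805, -340, -166],
    [1, 722, -850, -350, -175],
    [1, 763, -895, -352, -184]
  ]
}}

```text
clock: 6.68
eef_pos: [670.3, 298.4, 424.9]
eef_rot: [-3.062, 0.012, -2.849]
wrist_force: [-2.7, -0.3, 9.5]
finger_gap: 94.1
finger_force: 0.0
```

```bash
python3 - <<'E'
from h import *
rep([(707,330,450),(707+906,330+423,450)])
E
```

```text
t 6.67 p [670.3 298.4 424.9] q [ 0.4   0.85  0.23 -0.09  2.05 -1.51] F [-2.7 -0.3  9.5]
z [ 0.035 -0.073 -0.997] tilt 4.6 az -64.5 y [-0.286  0.955 -0.08 ] x [-0.958 -0.288 -0.012]
(707, 330, 450) -> [-44.6  17.7 -26.1]
(1613, 753, 450) -> [-1034.    162.3   -25.5]
```

Call:
{"api": "arm_command", "payload": {
  "steps": [
    [1, -1000, 160, 0, 0],
    [1, -1000, 160, 0, 0],
    [1, -1000, 160, 0, 0],
    [1, -1000, 160, 0, 0],
    [1, -1000, 160, 0, 0],
    [1, -1000, 160, 0, 0],
    [1, -1000, 160, 0, 0],
    [1, -1000, 160, 0, 0]
  ]
}}

```text
clock: 7.68
eef_pos: [746.8, 333.9, 276.6]
eef_rot: [-3.067, 0.056, -2.851]
wrist_force: [-0.1, 0.4, -0.5]
finger_gap: 93.9
finger_force: 0.0
```

```bash
python3 - <<'E'
from h import *
rep()
E
```

```text
t 7.67 p [746.8 333.9 276.6] q [ 0.4   1.04  0.24 -0.08  1.82 -1.48] F [-0.1  0.4 -0.5]
z [ 0.075 -0.055 -0.996] tilt 5.3 az -36.2 y [-0.282  0.957 -0.074] x [-0.957 -0.286 -0.056]
```

Call:
{"api": "arm_command", "payload": {
  "steps": [
    [1, -1260, 226, -217, 0],
    [1, -1260, 226, -217, 0],
    [1, -1260, 226, -217, 0],
    [1, -1260, 226, -217, 0],
    [1, -1260, 226, -217, 0],
    [1, -1260, 226, -217, 0],
    [1, -1260, 226, -217, 0],
    [1, -1260, 226, -217, 0],
    [1, -1260, 226, -217, 0],
    [1, -1260, 226, -217, 0],
    [1, -1260, 226, -217, 0],
    [1, -1260, 226, -217, 0],
    [1, -1260, 226, -217, 0],
    [1, -1260, 226, -217, 0],
    [1, -1260, 226, -217, 0],
    [1, -1260, 226, -217, 0],
    [1, -1260, 226, -217, 0],
    [1, -1260, 226, -217, 0],
    [1, -1260, 226, -217, 0],
    [1, -1260, 226, -217, 0]
  ]
}}

```text
clock: 10.18
eef_pos: [769.2, 363.1, 210.1]
eef_rot: [-3.074, 0.098, -2.848]
wrist_force: [0.9, 0.9, -0.3]
finger_gap: 93.5
finger_force: 0.0
```

```bash
python3 - <<'E'
from h import *
rep()
E
```

```text
t 10.18 p [769.2 363.1 210.1] q [ 0.42  1.12  0.24 -0.08  1.69 -1.45] F [ 0.9  0.9 -0.3]
z [ 0.113 -0.037 -0.993] tilt 6.8 az -17.9 y [-0.282  0.957 -0.068] x [-0.953 -0.288 -0.098]
```

Call:
{"api": "arm_command", "payload": {
  "steps": [
    [1, -55, 10, -30, 0]
  ]
}}

```text
clock: 10.3
eef_pos: [771.1, 367.0, 227.4]
eef_rot: [-3.079, 0.131, -2.846]
wrist_force: [0.6, 0.7, 0.3]
finger_gap: 93.9
finger_force: 0.0
```

Call:
{"api": "arm_command", "payload": {
  "steps": [
    [1, -55, 10, -30, 0]
  ]
}}

```text
clock: 10.42
eef_pos: [772.5, 371.2, 250.7]
eef_rot: [-3.085, 0.171, -2.844]
wrist_force: [-1.0, 0.2, -0.3]
finger_gap: 94.1
finger_force: 0.0
```

Call:
{"api": "arm_command", "payload": {
  "steps": [
    [1, -55, 10, -30, 0]
  ]
}}

```text
clock: 10.55
eef_pos: [773.0, 374.6, 271.6]
eef_rot: [-3.09, 0.206, -2.842]
wrist_force: [0.3, 0.8, 0.2]
finger_gap: 93.7
finger_force: 0.0
```

Call:
{"api": "arm_command", "payload": {
  "steps": [
    [1, -55, 10, -30, 0]
  ]
}}

```text
clock: 10.68
eef_pos: [772.9, 377.6, 292.0]
eef_rot: [-3.095, 0.24, -2.84]
wrist_force: [0.2, 0.1, -0.0]
finger_gap: 93.8
finger_force: 0.0
```

```bash
python3 - <<'E'
from h import *
rep()
E
```

```text
t 10.68 p [772.9 377.6 292. ] q [ 0.43  1.03  0.24 -0.08  1.65 -1.45] F [ 0.2  0.1 -0. ]
z [ 0.241  0.026 -0.97 ] tilt 14.0 az 6.2 y [-0.286  0.957 -0.045] x [-0.927 -0.289 -0.238]
```

Call:
{"api": "arm_command", "payload": {
  "steps": [
    [1, -58, 14, -20, 0]
  ]
}}

```text
clock: 10.8
eef_pos: [774.9, 384.3, 304.9]
eef_rot: [-3.101, 0.277, -2.839]
wrist_force: [0.6, 0.2, 0.4]
finger_gap: 94.1
finger_force: 0.0
```

Call:
{"api": "arm_command", "payload": {
  "steps": [
    [1, -58, 14, -20, 0]
  ]
}}

```text
clock: 10.92
eef_pos: [776.2, 390.9, 316.6]
eef_rot: [-3.106, 0.31, -2.837]
wrist_force: [0.1, 0.2, -1.3]
finger_gap: 93.8
finger_force: 0.0
```

Call:
{"api": "arm_command", "payload": {
  "steps": [
    [1, -58, 14, -15, 0]
  ]
}}

```text
clock: 11.05
eef_pos: [778.7, 397.4, 327.6]
eef_rot: [-3.112, 0.346, -2.836]
wrist_force: [0.0, -0.0, -0.6]
finger_gap: 94.0
finger_force: 0.0
```

Call:
{"api": "arm_command", "payload": {
  "steps": [
    [1, -58, 14, -15, 0]
  ]
}}

```text
clock: 11.18
eef_pos: [780.6, 403.3, 339.4]
eef_rot: [-3.118, 0.381, -2.835]
wrist_force: [0.2, -0.1, -0.9]
finger_gap: 93.8
finger_force: 0.0
```

Call:
{"api": "arm_command", "payload": {
  "steps": [
    [1, -58, 14, -15, 0]
  ]
}}

```text
clock: 11.3
eef_pos: [781.7, 408.8, 353.2]
eef_rot: [-3.124, 0.416, -2.834]
wrist_force: [-0.0, 0.5, -0.9]
finger_gap: 93.6
finger_force: 0.0
```

Call:
{"api": "arm_command", "payload": {
  "steps": [
    [1, -58, 14, -15, 0]
  ]
}}

```text
clock: 11.42
eef_pos: [782.2, 413.9, 368.3]
eef_rot: [-3.131, 0.452, -2.833]
wrist_force: [0.5, 1.1, 0.5]
finger_gap: 94.1
finger_force: 0.0
```

```bash
python3 - <<'E'
from h import *
rep()
E
```

```text
t 11.43 p [782.2 413.9 368.3] q [ 0.47  0.95  0.24 -0.08  1.51 -1.42] F [0.5 1.1 0.5]
z [ 0.419  0.122 -0.9  ] tilt 25.9 az 16.3 y [-0.299  0.954 -0.01 ] x [-0.857 -0.273 -0.436]
```

Call:
{"api": "arm_command", "payload": {
  "steps": [
    [0.42, -60, -10, -10, 0]
  ]
}}

```text
clock: 11.55
eef_pos: [793.4, 399.6, 382.4]
eef_rot: [-3.136, 0.486, -2.831]
wrist_force: [-0.3, -0.3, 0.4]
finger_gap: 87.2
finger_force: 0.0
```

Call:
{"api": "arm_command", "payload": {
  "steps": [
    [0.42, -60, -10, -10, 0]
  ]
}}

```text
clock: 11.68
eef_pos: [805.0, 382.4, 396.4]
eef_rot: [-3.141, 0.519, -2.834]
wrist_force: [1.0, -0.6, -0.1]
finger_gap: 77.6
finger_force: 0.0
```

Call:
{"api": "arm_command", "payload": {
  "steps": [
    [0.42, -60, -10, -10, 0]
  ]
}}

```text
clock: 11.8
eef_pos: [814.0, 368.0, 411.7]
eef_rot: [3.138, 0.553, -2.834]
wrist_force: [0.5, 0.6, 0.9]
finger_gap: 67.4
finger_force: 0.0
```

Call:
{"api": "arm_command", "payload": {
  "steps": [
    [0.42, -60, -10, -10, 0]
  ]
}}

```text
clock: 11.92
eef_pos: [821.1, 354.9, 428.1]
eef_rot: [3.134, 0.588, -2.834]
wrist_force: [0.4, -0.2, -0.0]
finger_gap: 57.4
finger_force: 0.0
```

```bash
cat > fit.py <<'E'
from h import *
import pickle
ps=pickle.load(open('cams.pkl','rb'))
def W(v,P):
    c,s=np.cos(v[2]),np.sin(v[2]);P=np.array(P,float);return np.c_[v[0]+c*P[:,0]-s*P[:,1],v[1]+s*P[:,0]+c*P[:,1],P[:,2]]
bar=[(-30,-134,322),(-30,134,322),(-4,134,322),(-4,-134,322)]
bs=np.array([(62,318),(330,28),(356,45),(95,340)])/3+(340,135); bd=np.array([(8,178),(10,147),(372,128),(374,163)])/2.352+(160,115)
# side view: rear top corners at z 322, front lower at z 302
sd=[(-30,134,302),(-4,134,322),(-4,-134,322),(-30,-134,302)]
f=lambda v:np.r_[(proj(ps['scene'],W(v,bar))-bs).ravel(),(proj(ps['side'],W(v,sd))-bd).ravel()]
r=least_squares(f,[601,125,.304],x_scale=[1,1,.01]);v=r.x;print(v.round(3),r.fun.round(1));np.save('rack.npy',v)
for n,o,sz,k in(('scene',(340,135),(130,200),3),('side',(160,115),(170,200),2.352)):
    im=cv2.imread(f'pics/{n}0.png');p=ps[n];x,y=o
    im=cv2.resize(im[y:y+sz[1],x:x+sz[0]],None,fx=k,fy=k,interpolation=cv2.INTER_CUBIC)
    def line(P,c):
        q=((proj(p,W(v,P))-o)*k).round().astype(int);cv2.polylines(im,[q.reshape(-1,1,2)],True,c,1)
    line(bar,(0,0,255));line([(-30,-134,302),(-30,134,302),(-30,134,322),(-30,-134,322)],(0,0,255))
    for i in range(-2,3):
        Y=51*i;line([(-40,Y-25,164),(-40,Y+25,164),(40,Y+25,164),(40,Y-25,164)],(255,0,255));line([(-38,Y-6,192),(-38,Y+6,192),(-2,Y+6,192),(-2,Y-6,192)],(0,255,0))
    line([(-48,-130,28),(-48,130,28),(-44,130,28),(-44,-130,28)],(255,255,0));line([(0,-130,184),(0,130,184),(0,130,224),(0,-130,224)],(0,128,255))
    if n=='scene':a=im
im=cv2.copyMakeBorder(im,0,600-im.shape[0],0,0,0);cv2.imwrite('pics/ov.png',np.hstack([a,im]))
G=W(v,[(-28,-102,186.5),(-28-75,-102,186.5+108),(-250,-102,420)])
rep(G)
E
python3 fit.py
```

```text
[6.02351e+02 1.26802e+02 3.09000e-01] [-0.7 -1.7  0.  -2.2  2.1  0.1 -0.7  0.1  2.9  2.8 -0.6 -2.4  0.1 -3.
  0.2  0.8]
t 11.93 p [821.1 354.9 428.1] q [ 0.38  0.9   0.24 -0.03  1.42 -1.51] F [ 0.4 -0.2 -0. ]
z [ 0.526  0.175 -0.832] tilt 33.7 az 18.3 y [-0.306  0.952  0.006] x [-0.793 -0.252 -0.554]
[606.65981468  21.11681056 186.5       ] -> [ 388.1 -253.5   29.9]
[535.20420451  -1.66686288 294.5       ] -> [ 390.6 -252.6 -101.6]
[395.15120858 -46.32286282 420.        ] -> [ 443.4 -251.5 -287.5]
```

View pics/ov.png

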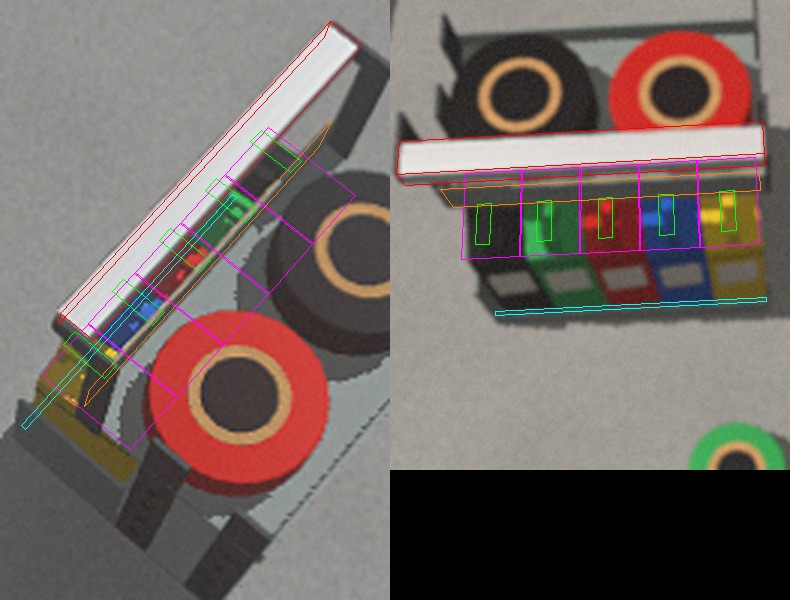

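Call:
{"api": "arm_command", "payload": {
  "steps": [
    [0.42, 44, -25, -29, 0],
    [0.42, 88, -50, -58, 0],
    [0.42, 133, -75, -86, 0],
    [0.42, 177, -100, -115, 0],
    [0.42, 221, -125, -144, 0],
    [0.42, 266, -150, -173, 0],
    [0.42, 310, -175, -201, 0],
    [0.42, 354, -201, -230, 0],
    [0.42, 399, -226, -259, 0],
    [0.42, 443, -251, -287, 0],
    [0.42, 425, -252, -230, 0],
    [0.42, 410, -252, -170, 0],
    [0.42, 392, -253, -115, 0],
    [0.42, 390, -253, -102, 0]
  ]
}}

```text
clock: 13.68
eef_pos: [535.4, -0.2, 292.7]
eef_rot: [3.133, 0.583, -2.834]
wrist_force: [-0.4, -0.4, 0.2]
finger_gap: 39.5
finger_force: 0.0
```

```bash
python3 - <<'E'
from h import *
v=np.load('rack.npy')
from math import *
def W(P):
    c,s=cos(v[2]),sin(v[2]);P=np.array(P,float);return np.c_[v[0]+c*P[:,0]-s*P[:,1],v[1]+s*P[:,0]+c*P[:,1],P[:,2]]
rep(W([(-28,-102,186.5)]))
p=imaging.camera('wrist');save(p,'w1.png')
im=p['img'][:,:,::-1].copy()
for i in(-2,-1,0):
  for P,c in(([(-38,51*i-6,192),(-38,51*i+6,192),(-2,51*i+6,192),(-2,51*i-6,192)],(0,255,0)),([(-40,51*i-25,164),(-40,51*i+25,164),(40,51*i+25,164),(40,51*i-25,164)],(255,0,255))):
    cv2.polylines(im,[proj(p,W(P)).round().astype(int).reshape(-1,1,2)],True,c,1)
cv2.imwrite('pics/w1o.png',im)
for t in('yellow_loop','yellow_mid'):print(t,[(np.round(d['rect']).tolist(),round(d['p'],2)) for d in find_in(p,t)[:2]])
print(proj(p,W([(-20,-102,186.5)])))
E
```

```text
t 13.68 p [ 5.354e+02 -2.000e-01  2.927e+02] q [-0.2  -0.05  1.85  0.37  0.86 -2.26] F [-0.4 -0.4  0.2]
z [ 0.522  0.175 -0.835] tilt 33.4 az 18.5 y [-0.308  0.952  0.007] x [-0.796 -0.253 -0.551]
[606.65981468  21.11681056 186.5       ] -> [ -3.6  -2.4 129.6]
yellow_loop [([322.0, 186.0, 61.0, 152.0], 0.79)]
yellow_mid [([320.0, 184.0, 59.0, 151.0], 0.74), ([538.0, 185.0, 106.0, 147.0], 0.36)]
[[324.26910444 241.1191705 ]]
```

View pics/w1o.png

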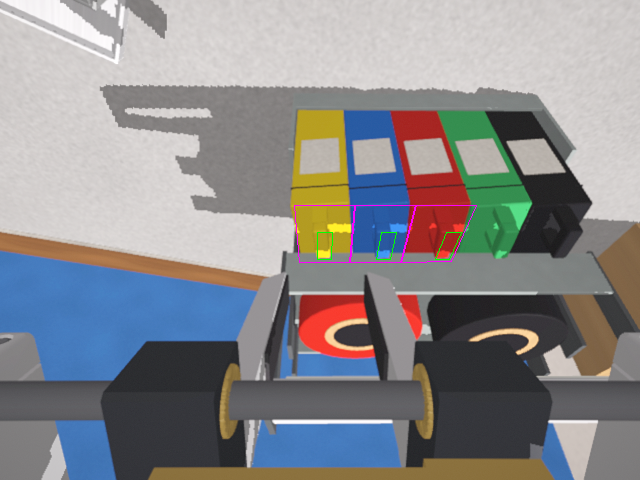

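Call:
{"api": "arm_command", "payload": {
  "steps": [
    [0.42, -2, -2, 55, 0],
    [0.42, -3, -2, 100, 0],
    [0.42, -3, -2, 123, 0],
    [0.42, -3, -2, 123, 0]
  ]
}}

```text
clock: 14.32
eef_pos: [602.1, 19.3, 194.8]
eef_rot: [3.135, 0.586, -2.834]
wrist_force: [0.4, -0.1, 0.5]
finger_gap: 39.5
finger_force: 0.0
```

```bash
python3 - <<'E'
from h import *
rep([(606.7,21.1,186.5)])
p=imaging.camera('wrist');save(p,'w2.png')
E
```

```text
t 14.32 p [602.1  19.3 194.8] q [-0.13  0.2   1.82  0.43  0.62 -2.3 ] F [ 0.4 -0.1  0.5]
z [ 0.525  0.174 -0.833] tilt 33.6 az 18.4 y [-0.307  0.952  0.006] x [-0.794 -0.253 -0.553]
(606.7, 21.1, 186.5) -> [0.5 0.3 9.7]
```

View pics/w2.png

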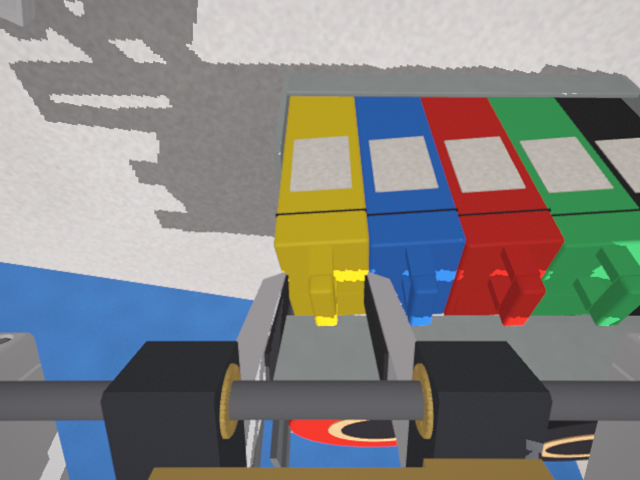

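Call:
{"api": "arm_command", "payload": {
  "steps": [
    [0.42, 0, 0, 5, 0],
    [0.1, 0, 0, 5, 0],
    [0.0, 0, 0, 5, 0],
    [0.0, 0, 0, 5, 0],
    [0.0, 0, 0, 5, 0],
    [0.0, 0, 0, 5, 0]
  ],
  "force": 15
}}

```text
clock: 15.12
eef_pos: [605.0, 20.5, 190.4]
eef_rot: [3.135, 0.586, -2.833]
wrist_force: [-3.1, -3.2, 4.6]
finger_gap: 12.2
finger_force: 14.8
```

```bash
python3 - <<'E'
from h import *
rep()
s,R=st();p0=s['eef_pos'];v=np.load('rack.npy')
c,sn=np.cos(v[2]),np.sin(v[2]);d=p0-np.r_[v[:2],0]
xr=c*d[0]+sn*d[1];print('rack x,y',xr,-sn*d[0]+c*d[1])
px,pz=-42,4; a,b=xr-px,182.5
def sh(X,Z): return R.inv().apply([X*c,X*sn,Z]).round(1)
for k in (4,8,12,16,18,20):
    f=np.radians(k);X=a*np.cos(f)-b*np.sin(f)-a;Z=b*np.cos(f)+a*np.sin(f)-b
    print(k,round(X,1),round(Z,1),sh(X,Z))
print('up',sh(0,1),'fwd',sh(-1,0),'y',R.inv().apply([-sn,c,0]).round(3))
E
```

```text
t 15.12 p [605.   20.5 190.4] q [-0.13  0.21  1.82  0.43  0.61 -2.3 ] F [-3.1 -3.2  4.6]
z [ 0.525  0.174 -0.833] tilt 33.6 az 18.3 y [-0.307  0.952  0.005] x [-0.794 -0.253 -0.553]
rack x,y -29.766406650720157 -102.09915938878065
4 -12.8 0.4 [10.4  0.  -7.4]
8 -25.5 -0.1 [ 21.3   0.1 -14.1]
12 -38.2 -1.4 [ 32.6   0.1 -19.9]
16 -50.8 -3.7 [ 44.4   0.2 -25. ]
18 -57.0 -5.2 [ 50.3   0.2 -27.2]
20 -63.2 -6.8 [ 56.4   0.2 -29.2]
up [-0.6  0.  -0.8] fwd [ 0.8  0.  -0.6] y [0.    1.    0.006]
```

Call:
{"api": "arm_command", "payload": {
  "steps": [
    [0.0, 5, 0, -4, 0],
    [0.0, 10, 0, -7, 0],
    [0.0, 16, 0, -11, 0],
    [0.0, 21, 0, -14, 0],
    [0.0, 27, 0, -17, 0],
    [0.0, 33, 0, -20, 0],
    [0.0, 39, 0, -22, 0],
    [0.0, 44, 0, -25, 0],
    [0.0, 50, 0, -27, 0],
    [0.0, 53, 0, -28, 0],
    [0.0, 53, 0, -28, 0]
  ]
}}

```text
clock: 16.5
eef_pos: [547.8, 2.3, 183.7]
eef_rot: [3.134, 0.585, -2.834]
wrist_force: [1.9, -0.9, -4.1]
finger_gap: 12.0
finger_force: 15.0
```

```bash
python3 - <<'E'
from h import *
rep()
p=imaging.camera('side');save(p,'s2.png');w=imaging.camera('wrist')
a=cv2.resize(p['img'][100:300,150:370],None,fx=1.8,fy=1.8);b=cv2.resize(w['img'],(400,300))
a=cv2.copyMakeBorder(a,0,0,0,4,0);b=cv2.copyMakeBorder(b,0,a.shape[0]-300,0,0,0)
cv2.imwrite('pics/t2.png',np.hstack([a,b])[:,:,::-1])
E
```

```text
t 16.5 p [547.8   2.3 183.7] q [-0.19  0.1   1.97  0.49  0.61 -2.41] F [ 1.9 -0.9 -4.1]
z [ 0.524  0.174 -0.834] tilt 33.5 az 18.4 y [-0.307  0.952  0.006] x [-0.795 -0.253 -0.552]
```

View pics/t2.png

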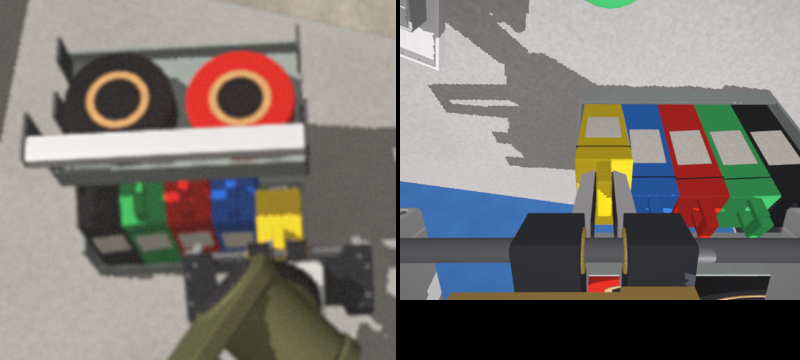

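Call:
{"api": "arm_command", "payload": {
  "steps": [
    [0.0, 0, 0, 0, 0],
    [0.0, 0, 0, 0, 0],
    [0.0, -6, 0, -8, 0],
    [0.0, -14, 0, -21, 0],
    [0.0, -22, 0, -33, 0],
    [0.0, -30, 0, -45, 0],
    [0.0, -37, 0, -57, 0],
    [0.0, -44, 0, -67, 0],
    [0.0, -34, 0, -85, 0],
    [0.0, -17, 0, -107, 0],
    [0.0, 0, 0, -130, 0],
    [0.0, 17, 0, -155, 0]
  ],
  "force": 50
}}

```text
clock: 18.1
eef_pos: [452.6, -29.1, 304.8]
eef_rot: [3.135, 0.586, -2.833]
wrist_force: [-0.5, -0.0, -3.7]
finger_gap: 11.4
finger_force: 50.0
```

```bash
python3 - <<'E'
from h import *
rep()
p=imaging.camera('side');w=imaging.camera('wrist')
a=cv2.resize(p['img'][100:300,150:370],None,fx=1.8,fy=1.8);b=cv2.resize(w['img'],(400,300))
a=cv2.copyMakeBorder(a,0,0,0,4,0);b=cv2.copyMakeBorder(b,0,a.shape[0]-300,0,0,0)
cv2.imwrite('pics/t3.png',np.hstack([a,b])[:,:,::-1])
E
```

```text
t 18.1 p [452.6 -29.1 304.8] q [-0.34 -0.26  2.    0.43  0.96 -2.39] F [-0.5 -0.  -3.7]
z [ 0.525  0.174 -0.833] tilt 33.6 az 18.4 y [-0.307  0.952  0.005] x [-0.794 -0.253 -0.553]
```

View pics/t3.png

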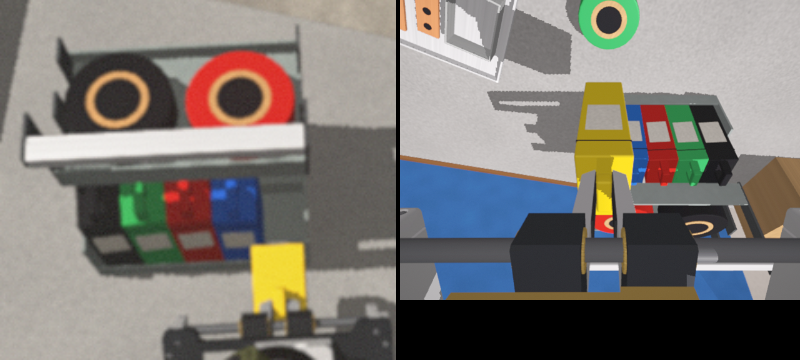

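```bash
python3 - <<'E'
from h import *
rep([(380,-130,370),(-90,-735,390)])
E
```

```text
t 18.2 p [452.4 -29.5 305.9] q [-0.34 -0.26  2.    0.42  0.96 -2.39] F [ 0.9  0.4 -4.2]
z [ 0.527  0.173 -0.832] tilt 33.7 az 18.2 y [-0.306  0.952  0.004] x [-0.793 -0.253 -0.555]
(380, -130, 370) -> [  47.3  -73.2 -108.9]
(-90, -735, 390) -> [ 561.6 -505.2 -477.9]
```

Call:
{"api": "arm_command", "payload": {
  "steps": [
    [0.0, 35, -31, -30, 8],
    [0.0, 70, -63, -60, 16],
    [0.0, 105, -95, -90, 24],
    [0.0, 140, -126, -120, 32],
    [0.0, 175, -158, -150, 40],
    [0.0, 210, -189, -179, 48],
    [0.0, 245, -221, -209, 56],
    [0.0, 280, -252, -239, 64],
    [0.0, 315, -284, -269, 70],
    [0.0, 350, -316, -299, 75],
    [0.0, 385, -347, -329, 75],
    [0.0, 420, -379, -359, 75],
    [0.0, 455, -410, -389, 75],
    [0.0, 490, -442, -418, 75],
    [0.0, 525, -474, -448, 75],
    [0.0, 561, -505, -478, 75]
  ]
}}

```text
clock: 20.2
eef_pos: [-68.0, -705.2, 381.8]
eef_rot: [2.574, 0.145, 2.098]
wrist_force: [-0.9, -0.3, -2.9]
finger_gap: 11.6
finger_force: 50.2
```

```bash
python3 - <<'E'
from h import *
rep([(-90,-735,390)])
s,R=st();print('push',(R.inv().apply([-.12*62,-.99*62,10])).round(1))
E
```

```text
t 20.2 p [ -68.  -705.2  381.8] q [-1.88  0.92  0.31  0.59  2.19 -2.17] F [-0.9 -0.3 -2.9]
z [ 0.526  0.165 -0.834] tilt 33.5 az 17.4 y [0.69  0.491 0.532] x [-0.497  0.855 -0.145]
(-90, -735, 390) -> [-15.8 -25.4 -23.3]
push [-50.2 -30.  -22.4]
```

Call:
{"api": "arm_command", "payload": {
  "steps": [
    [0.0, -50, -30, -22, 0]
  ]
}}

```text
clock: 20.32
eef_pos: [-65.8, -723.8, 368.9]
eef_rot: [2.58, 0.161, 2.081]
wrist_force: [0.4, -1.2, 15.1]
finger_gap: 11.7
finger_force: 50.3
```

Call:
{"api": "arm_command", "payload": {
  "steps": [
    [0.0, -50, -30, -22, 0]
  ]
}}

```text
clock: 20.45
eef_pos: [-60.3, -737.6, 356.0]
eef_rot: [2.591, 0.183, 2.068]
wrist_force: [0.9, -0.8, -4.2]
finger_gap: 11.6
finger_force: 50.1
```

Call:
{"api": "arm_command", "payload": {
  "steps": [
    [0.0, -50, -30, -22, 0]
  ]
}}

```text
clock: 20.58
eef_pos: [-57.1, -749.9, 350.3]
eef_rot: [2.607, 0.212, 2.054]
wrist_force: [0.7, -0.2, -3.7]
finger_gap: 11.7
finger_force: 50.1
```

Call:
{"api": "arm_command", "payload": {
  "steps": [
    [0.0, -50, -30, -22, 0]
  ]
}}

```text
clock: 20.7
eef_pos: [-55.5, -761.3, 343.7]
eef_rot: [2.62, 0.237, 2.039]
wrist_force: [-0.1, -0.2, -3.7]
finger_gap: 11.5
finger_force: 50.1
```

```bash
python3 - <<'E'
from h import *
rep()
s,R=st();print('push',(R.inv().apply([-.12*62,-.99*62,10])).round(1),R.inv().apply([0,0,62]).round(1))
E
```

```text
t 20.7 p [ -55.5 -761.3  343.7] q [-1.86  1.    0.23  0.6   2.05 -2.15] F [-0.1 -0.2 -3.7]
z [ 0.537  0.043 -0.843] tilt 32.6 az 4.6 y [0.721 0.496 0.484] x [-0.439  0.867 -0.235]
push [-52.3 -31.  -15.1] [-14.6  30.  -52.2]
```

Call:
{"api": "arm_command", "payload": {
  "steps": [
    [0.0, -52, -29, -18, 0]
  ]
}}

```text
clock: 20.82
eef_pos: [-51.8, -773.5, 337.0]
eef_rot: [2.632, 0.263, 2.024]
wrist_force: [-0.3, 1.1, -3.4]
finger_gap: 11.4
finger_force: 50.1
```

Call:
{"api": "arm_command", "payload": {
  "steps": [
    [0.0, -52, -29, -18, 0]
  ]
}}

```text
clock: 20.95
eef_pos: [-48.8, -784.9, 331.8]
eef_rot: [2.644, 0.289, 2.009]
wrist_force: [-0.8, -0.2, -3.9]
finger_gap: 11.5
finger_force: 50.1
```

Call:
{"api": "arm_command", "payload": {
  "steps": [
    [0.0, -52, -29, -18, 0]
  ]
}}

```text
clock: 21.08
eef_pos: [-47.3, -795.5, 328.6]
eef_rot: [2.656, 0.316, 1.994]
wrist_force: [0.3, -0.1, -2.6]
finger_gap: 11.2
finger_force: 50.1
```

Call:
{"api": "arm_command", "payload": {
  "steps": [
    [0.0, -52, -29, -18, 0]
  ]
}}

```text
clock: 21.2
eef_pos: [-46.9, -805.3, 327.2]
eef_rot: [2.668, 0.344, 1.979]
wrist_force: [0.1, -0.0, -3.3]
finger_gap: 11.5
finger_force: 50.1
```

```bash
python3 - <<'E'
from h import *
rep()
s,R=st();print('push',(R.inv().apply([-.12*62,-.99*62,10])).round(1),R.inv().apply([0,0,62]).round(1))
E
```

```text
t 21.2 p [ -46.9 -805.3  327.2] q [-1.85  1.03  0.23  0.61  1.88 -2.15] F [ 0.1 -0.  -3.3]
z [ 0.537 -0.094 -0.838] tilt 33.1 az -10.0 y [0.756 0.495 0.429] x [-0.374  0.864 -0.337]
push [-53.6 -31.7  -6.6] [-20.9  26.6 -52. ]
```

```bash
cat > pk.py <<'E'
from h import *
import pickle
from scipy.ndimage import map_coordinates
ps=pickle.load(open('cams.pkl','rb'))
im={n:cv2.GaussianBlur(cv2.cvtColor(cv2.imread(f'pics/{n}0.png'),cv2.COLOR_BGR2GRAY).astype(float),(0,0),.8) for n in ps}
def edge(n,P,Q,o=1.0):
    a=np.linspace(.06,.94,60)[:,None];q=proj(ps[n],P*(1-a)+Q*a);d=q[-1]-q[0];nn=np.array([-d[1],d[0]])/np.linalg.norm(d)
    g=lambda k:map_coordinates(im[n],(q+k*nn)[:,::-1].T,order=1)
    return abs((g(o)-g(-o)).mean())
def score(v,n):
    x,y,w,t=v;c,s=np.cos(w),np.sin(w);S=0
    for a,b,z in((46,31,34),(46+t,31+t,34)):
        C=np.array([(x+c*i*a-s*j*b,y+s*i*a+c*j*b,z) for i,j in((1,1),(-1,1),(-1,-1),(1,-1))])
        S+=sum(edge(n,C[k],C[(k+1)%4]) for k in range(4))
    return S
for sel in(['scene'],['side'],['scene','side']):
    best=max(((sum(score((x,y,w,t),n) for n in sel),x,y,round(np.degrees(w),1),t) for x in np.arange(494,513,1.) for y in np.arange(-230,-214,1.) for w in np.radians([-11.3,-10.8,-10.3]) for t in(2,3,4)))
    print(sel,best)
E
python3 pk.py; python3 - <<'E'
from h import *
rep([(470,-216,400)])
s,R=st();y=R.as_matrix()
for k in range(-80,81,1):
    Y=(R*Ro.from_euler('z',k,degrees=True)).as_matrix()[:,1]
    if abs(Y[2])<.006: print(k,Y.round(3))
E
```

```text
['scene'] (np.float64(401.6088148725821), np.float64(502.0), np.float64(-222.0), np.float64(-10.8), 2)
['side'] (np.float64(343.2146816459657), np.float64(495.0), np.float64(-217.0), np.float64(-10.8), 2)
['scene', 'side'] (np.float64(689.9205278103011), np.float64(502.0), np.float64(-221.0), np.float64(-10.3), 2)
t 21.2 p [ -46.9 -805.3  327.2] q [-1.85  1.03  0.23  0.61  1.88 -2.15] F [ 0.1 -0.  -3.3]
z [ 0.537 -0.094 -0.838] tilt 33.1 az -10.0 y [0.756 0.495 0.429] x [-0.374  0.864 -0.337]
(470, -216, 400) -> [291.3 713.3 161.3]
-52 [ 0.171  0.985 -0.001]
```

```bash
python3 - <<'E'
from h import *
rep([(414,-205,380),(414,-205,270)])
E
```

```text
t 21.2 p [ -46.9 -805.3  327.2] q [-1.85  1.03  0.23  0.61  1.88 -2.15] F [ 0.1 -0.  -3.3]
z [ 0.537 -0.094 -0.838] tilt 33.1 az -10.0 y [0.756 0.495 0.429] x [-0.374  0.864 -0.337]
(414, -205, 380) -> [328.5 667.9 146.9]
(414, -205, 270) -> [365.6 620.7 239.1]
```

Call:
{"api": "arm_command", "payload": {
  "steps": [
    [0.0, 25, 52, 10, 0],
    [0.0, 50, 104, 20, -6],
    [0.0, 76, 155, 30, -12],
    [0.0, 102, 207, 42, -18],
    [0.0, 128, 259, 54, -24],
    [0.0, 153, 311, 66, -30],
    [0.0, 178, 362, 78, -36],
    [0.0, 204, 414, 90, -42],
    [0.0, 229, 466, 102, -48],
    [0.0, 254, 518, 113, -52],
    [0.0, 280, 570, 124, -52],
    [0.0, 305, 620, 135, -52],
    [0.0, 328, 668, 147, -52],
    [0.0, 345, 645, 190, -52],
    [0.0, 366, 621, 239, -52],
    [0.0, 366, 621, 239, -52]
  ]
}}

```text
clock: 23.2
eef_pos: [412.2, -201.9, 268.6]
eef_rot: [3.139, 0.571, 2.97]
wrist_force: [0.7, -0.4, -3.0]
finger_gap: 11.5
finger_force: 50.0
```

```bash
cat > look.py <<'E'
from h import *
import sys
rep([(414,-205,270),(414,-205,186)])
P={n:imaging.camera(n) for n in('scene','side','wrist')}
w=-.187;c,s=np.cos(w),np.sin(w);o=np.array([502,-221.5])
T=[]
R=st()[1].as_matrix();g=st()[0]['eef_pos'];ux=np.array([c,s,0])
for n,p in P.items():
    im=p['img'][:,:,::-1].copy()
    C=np.array([(o[0]+c*i*46-s*j*31,o[1]+s*i*46+c*j*31,34) for i,j in((1,1),(-1,1),(-1,-1),(1,-1))])
    cv2.polylines(im,[proj(p,C).round().astype(int).reshape(-1,1,2)],True,(0,0,255),1)
    l=np.radians(float(sys.argv[1]));B=[]
    for i,j in((-10.2,1),(69.8,1),(69.8,-1),(-10.2,-1)):
        x,z=i,-186.4;B.append(g+ux*(x*np.cos(l)-z*np.sin(l))+np.array([-s,c,0])*25*j+np.array([0,0,x*np.sin(l)+z*np.cos(l)]))
    cv2.polylines(im,[proj(p,B).round().astype(int).reshape(-1,1,2)],True,(0,255,0),1)
    if n=='wrist': t=cv2.resize(im,(400,300))
    else:
        q=proj(p,[g-[0,0,90]])[0];x,y=int(np.clip(q[0]-75,0,490)),int(np.clip(q[1]-75,0,330));t=cv2.resize(im[y:y+150,x:x+150],(400,400))[50:350] if 0 else cv2.resize(im[y:y+150,x:x+150],(400,300),interpolation=cv2.INTER_CUBIC)
    T.append(t)
cv2.imwrite('pics/'+sys.argv[2],np.vstack([np.hstack(T[:2]),np.hstack([T[2],T[2]*0])]))
E
python3 look.py 18.5 l1.png
```

```text
t 23.2 p [ 412.2 -201.9  268.6] q [-0.68 -0.22  2.05  0.37  0.84 -2.27] F [ 0.7 -0.4 -3. ]
z [ 0.533 -0.089 -0.841] tilt 32.7 az -9.5 y [0.169 0.986 0.002] x [-0.829  0.143 -0.541]
(414, -205, 270) -> [-2.7 -2.7  0. ]
(414, -205, 186) -> [42.8 -2.9 70.7]
```

View pics/l1.png

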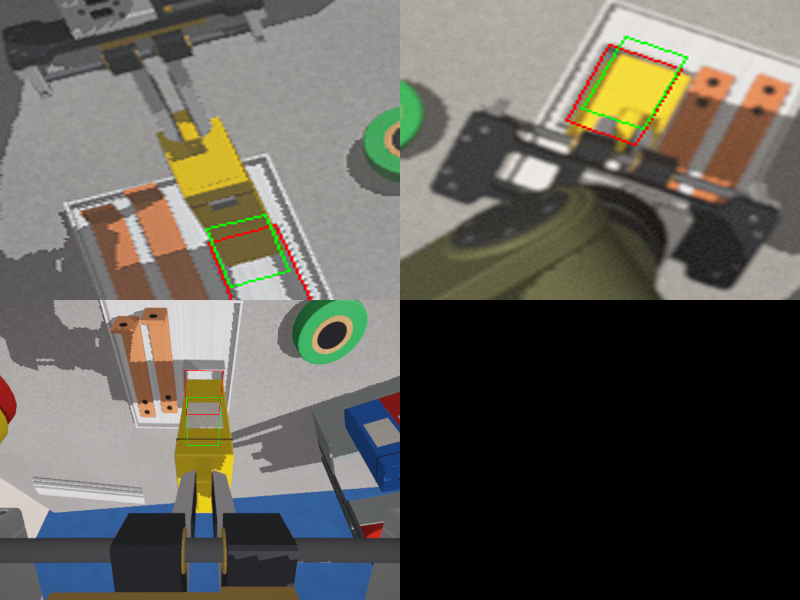

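```bash
cat > lean.py <<'E'
from h import *
s,R=st();g=s['eef_pos'];M=R.as_matrix();rep()
uy=M[:,1]*[1,1,0];uy/=np.linalg.norm(uy);ux=np.array([uy[1],-uy[0],0])
def box(l,dx=0):
    B=[]
    for i in(-10.2+dx,69.8+dx):
        for z in(-186.4,-26.4):
            for j in(-25,25):
                B.append(g+ux*(i*np.cos(l)-z*np.sin(l))+uy*j+np.array([0,0,i*np.sin(l)+z*np.cos(l)]))
    return np.array(B)
for n in('scene','side','wrist'):
    p=imaging.camera(n);t=trace(p,'yellow_mid')
    q0=proj(p,box(.2).mean(0))[0]
    t=[d for d in t if np.hypot(*(np.array(d['rect'][:2])-q0))<80]
    if not t: print(n,'none');continue
    reg=np.array(t[0]['region'])
    res=[]
    for l in range(-10,27):
        m=np.zeros((480,640),np.uint8);h=cv2.convexHull(proj(p,box(np.radians(l))).astype(np.float32)).round().astype(int);cv2.fillConvexPoly(m,h,1)
        b=m>0;res.append(((b&reg).sum()-.5*(b&~reg).sum()-(reg&~b).sum(),l,round((b&reg).sum()/(b|reg).sum(),3)))
    print(n,round(t[0]['p'],2),reg.sum(),sorted(res)[::-1][:4])
    if n=='wrist':
        r,c=np.nonzero(reg);print('wrist top row',np.percentile(r,1),[(l,proj(p,box(np.radians(l)))[:2].mean(0).round().tolist()) for l in(0,4,8,12,16,20)])
E
python3 lean.py
```

```text
t 23.35 p [ 413.9 -203.9  274.5] q [-0.69 -0.23  2.04  0.37  0.84 -2.27] F [ 0.6  0.6 -3.8]
z [ 0.54  -0.096 -0.836] tilt 33.3 az -10.0 y [ 0.17   0.985 -0.003] x [-0.824  0.141 -0.549]
scene 0.92 1882 [(np.float64(1668.5), 9, np.float64(0.897)), (np.float64(1654.0), 8, np.float64(0.893)), (np.float64(1635.5), 10, np.float64(0.868)), (np.float64(1609.0), 11, np.float64(0.858))]
side 0.65 1227 [(np.float64(1019.5), 11, np.float64(0.747)), (np.float64(1012.0), 10, np.float64(0.745)), (np.float64(1000.5), 13, np.float64(0.744)), (np.float64(999.5), 12, np.float64(0.731))]
wrist 0.93 14057 [(np.float64(11915.0), 10, np.float64(0.773)), (np.float64(11912.5), 9, np.float64(0.766)), (np.float64(11816.0), 8, np.float64(0.759)), (np.float64(11636.5), 7, np.float64(0.75))]
wrist top row 128.0 [(0, [327.0, 89.0]), (4, [327.0, 104.0]), (8, [327.0, 119.0]), (12, [327.0, 133.0]), (16, [327.0, 147.0]), (20, [327.0, 161.0])]
```

```bash
python3 - <<'E'
from h import *
rep([(441,-210,240),(441,-210,198),(441,-210,190),(441,-210,186)])
E
```

```text
t 23.65 p [ 413.1 -203.3  272.5] q [-0.69 -0.22  2.05  0.37  0.84 -2.27] F [ 0.5  0.8 -4.4]
z [ 0.538 -0.094 -0.837] tilt 33.1 az -9.9 y [ 0.17   0.985 -0.002] x [-0.825  0.141 -0.547]
(441, -210, 240) -> [-6.3 -1.8 42.9]
(441, -210, 198) -> [16.7 -1.7 78. ]
(441, -210, 190) -> [21.1 -1.7 84.7]
(441, -210, 186) -> [23.3 -1.7 88.1]
```

Call:
{"api": "arm_command", "payload": {
  "steps": [
    [0.0, -3, -1, 21, 0],
    [0.0, -6, -2, 43, 0],
    [0.0, 5, -2, 60, 0],
    [0.0, 13, -2, 72, 0],
    [0.0, 17, -2, 78, 0],
    [0.0, 17, -2, 78, 0]
  ]
}}

```text
clock: 24.4
eef_pos: [440.4, -210.0, 197.0]
eef_rot: [-3.14, 0.577, 2.972]
wrist_force: [-0.6, -0.5, -3.3]
finger_gap: 11.7
finger_force: 50.0
```

```bash
python3 lean.py; python3 - <<'E'
from h import *
rep([(441,-210,190),(441,-210,186),(472.5,-216,190.5)])
E
```

```text
t 24.4 p [ 440.4 -210.   197. ] q [-0.65 -0.06  2.1   0.44  0.63 -2.35] F [-0.6 -0.5 -3.3]
z [ 0.538 -0.094 -0.838] tilt 33.1 az -9.9 y [ 0.17   0.985 -0.001] x [-0.826  0.142 -0.546]
scene 0.94 1610 [(np.float64(1433.5), 9, np.float64(0.891)), (np.float64(1429.0), 10, np.float64(0.876)), (np.float64(1414.0), 11, np.float64(0.87)), (np.float64(1388.0), 8, np.float64(0.875))]
side 0.72 1075 [(np.float64(899.0), 14, np.float64(0.769)), (np.float64(889.0), 16, np.float64(0.757)), (np.float64(875.0), 15, np.float64(0.751)), (np.float64(873.5), 13, np.float64(0.766))]
wrist 0.83 13052 [(np.float64(10671.5), 11, np.float64(0.733)), (np.float64(10655.5), 12, np.float64(0.733)), (np.float64(10580.5), 10, np.float64(0.725)), (np.float64(10556.5), 13, np.float64(0.732))]
wrist top row 136.0 [(0, [327.0, 87.0]), (4, [327.0, 102.0]), (8, [327.0, 117.0]), (12, [327.0, 131.0]), (16, [327.0, 146.0]), (20, [327.0, 159.0])]
t 24.7 p [ 440.6 -210.   197.4] q [-0.65 -0.06  2.1   0.44  0.63 -2.35] F [-0.4 -0.2 -3.3]
z [ 0.538 -0.094 -0.838] tilt 33.1 az -9.9 y [ 0.17   0.985 -0.002] x [-0.826  0.141 -0.546]
(441, -210, 190) -> [3.7 0.1 6.4]
(441, -210, 186) -> [5.9 0.1 9.8]
(472.5, -216, 190.5) -> [-23.4  -0.5  23.5]
```

Call:
{"api": "arm_command", "payload": {
  "steps": [
    [0.0, 1, 0, 2, 0],
    [0.0, 2, 0, 4, 0],
    [0.0, 3, 0, 5, 0],
    [0.0, 4, 0, 7, 0],
    [0.0, 4, 0, 7, 0]
  ],
  "force": 25
}}

```text
clock: 25.32
eef_pos: [441.6, -210.5, 190.1]
eef_rot: [-3.139, 0.58, 2.972]
wrist_force: [0.5, 1.0, 4.3]
finger_gap: 11.3
finger_force: 25.0
```

Call:
{"api": "arm_command", "payload": {
  "steps": [
    [0.0, 0, 0, 0, 0],
    [0.0, -4, 0, 2, 0],
    [0.0, -8, 0, 4, 0],
    [0.0, -12, 0, 7, 0],
    [0.0, -16, 0, 9, 0],
    [0.0, -20, 0, 12, 0],
    [0.0, -24, 0, 14, 0],
    [0.0, -27, 0, 16, 0],
    [0.0, -27, 0, 16, 0]
  ],
  "force": 8
}}

```text
clock: 26.45
eef_pos: [471.8, -215.2, 189.7]
eef_rot: [-3.141, 0.576, 2.972]
wrist_force: [0.9, -0.1, -1.2]
finger_gap: 11.7
finger_force: 8.0
```

```bash
python3 lean.py
```

```text
t 26.45 p [ 471.8 -215.2  189.7] q [-0.61  0.02  2.03  0.43  0.6  -2.31] F [ 0.9 -0.1 -1.2]
z [ 0.537 -0.093 -0.839] tilt 33.0 az -9.8 y [ 0.169  0.986 -0.001] x [-0.826  0.142 -0.545]
scene 0.62 1312 [(np.float64(1116.5), -1, np.float64(0.843)), (np.float64(1110.5), 0, np.float64(0.836)), (np.float64(1109.0), 2, np.float64(0.822)), (np.float64(1103.0), 1, np.float64(0.825))]
side 0.56 807 [(np.float64(500.0), 18, np.float64(0.586)), (np.float64(499.5), 17, np.float64(0.588)), (np.float64(497.0), 13, np.float64(0.59)), (np.float64(493.0), 16, np.float64(0.579))]
wrist 0.79 15980 [(np.float64(13705.5), 4, np.float64(0.813)), (np.float64(13622.5), 3, np.float64(0.804)), (np.float64(13566.5), 2, np.float64(0.799)), (np.float64(13440.5), 0, np.float64(0.786))]
wrist top row 106.0 [(0, [327.0, 89.0]), (4, [327.0, 104.0]), (8, [327.0, 118.0]), (12, [327.0, 133.0]), (16, [327.0, 147.0]), (20, [327.0, 161.0])]
```

Call:
{"api": "arm_command", "payload": {
  "steps": [
    [0.0, 0, 0, 0, 0],
    [0.0, 0, 0, 2, 0],
    [0.0, 0, 0, 4, 0],
    [0.0, 0, 0, 5, 0],
    [0.0, 0, 0, 5, 0]
  ],
  "force": 4
}}

```text
clock: 27.38
eef_pos: [474.8, -216.0, 186.5]
eef_rot: [-3.14, 0.578, 2.972]
wrist_force: [-2.4, 1.0, 4.3]
finger_gap: 11.8
finger_force: 4.0
```

```bash
python3 lean.py
```

```text
t 27.38 p [ 474.8 -216.   186.5] q [-0.61  0.03  2.03  0.43  0.59 -2.31] F [-2.4  1.   4.3]
z [ 0.538 -0.094 -0.837] tilt 33.1 az -9.9 y [ 0.17   0.985 -0.002] x [-0.825  0.141 -0.547]
scene 0.92 1233 [(np.float64(1049.5), -3, np.float64(0.838)), (np.float64(1036.5), -2, np.float64(0.817)), (np.float64(1030.0), -1, np.float64(0.811)), (np.float64(997.0), 0, np.float64(0.775))]
side 0.94 802 [(np.float64(510.0), 13, np.float64(0.596)), (np.float64(504.0), 17, np.float64(0.589)), (np.float64(501.5), 16, np.float64(0.59)), (np.float64(493.5), 12, np.float64(0.585))]
wrist 0.87 17032 [(np.float64(14110.5), 2, np.float64(0.812)), (np.float64(14057.5), 3, np.float64(0.813)), (np.float64(13987.5), 1, np.float64(0.805)), (np.float64(13943.0), 0, np.float64(0.799))]
wrist top row 103.0 [(0, [327.0, 88.0]), (4, [327.0, 103.0]), (8, [327.0, 118.0]), (12, [327.0, 132.0]), (16, [327.0, 146.0]), (20, [327.0, 160.0])]
```

Call:
{"api": "arm_command", "payload": {
  "steps": [
    [0.15, 0, 0, 0, 0],
    [0.2, 0, 0, 0, 0],
    [0.5, 0, 0, 0, 0],
    [0.5, 0, 0, 0, 0],
    [0.5, 0, 0, 0, 0],
    [0.5, 0, 0, -30, 0],
    [0.5, 0, 0, -80, 0],
    [0.5, 0, 0, -140, 0],
    [0.5, -20, 0, -200, 0],
    [0.5, -20, 0, -200, 0]
  ]
}}

```text
clock: 28.92
eef_pos: [383.4, -200.4, 369.1]
eef_rot: [-3.135, 0.584, 2.974]
wrist_force: [0.2, 0.4, -0.7]
finger_gap: 46.6
finger_force: 0.0
```

```bash
cat > fin.py <<'E'
from h import *
rep();w=-.187;c,s=np.cos(w),np.sin(w)
for n in('scene','side'):
    p=imaging.camera(n);t=trace(p,'yellow_mid');q0=proj(p,[(502,-221.5,84)])[0]
    t=[d for d in t if np.hypot(*(np.array(d['rect'][:2])-q0))<60]
    if not t:print(n,'none');continue
    reg=np.array(t[0]['region']);best=[]
    for x in range(490,517,2):
     for y in range(-232,-210,2):
      for l in(-8,-4,-2,0,2,4,8):
        a=np.radians(l);B=[(x+c*X-s*j,y+s*X+c*j,4+Z) for i in(-40,40) for j in(-25,25) for z in(0,160) for X,Z in[(i*np.cos(a)-z*np.sin(a),i*np.sin(a)+z*np.cos(a)+40*abs(np.sin(a)))]]
        m=np.zeros((480,640),np.uint8);cv2.fillConvexPoly(m,cv2.convexHull(proj(p,B).astype(np.float32)).round().astype(int),1);b=m>0
        best.append((round((b&reg).sum()/(b|reg).sum(),3),x,y,l))
    print(n,t[0]['p'],sorted(best)[::-1][:5],'l0',max(k for k in best if k[3]==0))
    for k in('busbar_a_mid','reel_mid'):print(k,[np.round(d['rect']).tolist() for d in find_in(p,k)[:2]])
E
python3 fin.py
```

```text
t 28.93 p [ 383.4 -200.4  369.1] q [-0.74 -0.35  1.92  0.34  1.09 -2.22] F [ 0.2  0.4 -0.7]
z [ 0.543 -0.099 -0.834] tilt 33.5 az -10.3 y [ 0.171  0.985 -0.006] x [-0.823  0.139 -0.551]
scene 0.57 [(np.float64(0.933), 496, -222, 0), (np.float64(0.93), 494, -222, 0), (np.float64(0.927), 498, -222, 0), (np.float64(0.918), 496, -222, -2), (np.float64(0.917), 498, -222, 2)] l0 (np.float64(0.933), 496, -222, 0)
busbar_a_mid [[380.0, 248.0, 29.0, 30.0], [214.0, 284.0, 38.0, 81.0]]
reel_mid [[305.0, 223.0, 38.0, 38.0]]
side 0.95 [(np.float64(0.945), 502, -220, 2), (np.float64(0.938), 504, -220, 2), (np.float64(0.934), 506, -220, 4), (np.float64(0.933), 500, -220, 0), (np.float64(0.93), 508, -222, 4)] l0 (np.float64(0.933), 500, -220, 0)
busbar_a_mid [[423.0, 328.0, 41.0, 72.0]]
reel_mid [[306.0, 318.0, 46.0, 41.0]]
```

```bash
python3 -c "
from cell import job
print(job.sign_off())"
```

```text
the job is handed in; nothing more can be done
None
```

I tipped the yellow box out by its loop, lifted it over the lip and set it in the tray pocket. I let go and handed the job in at about 29 s. The last camera fit put it upright and centred to within a few mm. The reel and nearer busbar were where they started and the other boxes were standing after the lift-out; I did not check the farther busbar separately.

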